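# Change over the charged and flat tool batteries

### The arm

A 6-joint arm with a two-finger parallel gripper is mounted at the origin on the work surface. World frame = base frame: x ahead of the robot, y to its left, z up, the work surface at z = 0. Lengths are in m, angles in rad, forces in N, time in s.
With the tool pointing down it reaches from about 0.25 to 0.775 m from the base axis. Payload 4 kg.
Tool frame: the origin (TCP) lies at the centre of the arm's flange, where the gripper is bolted on; the fingertips stand 199 mm ahead of it and the grasp point (between the pads) lies 180 mm ahead of it (robot.tcp_to_tips is the distance from the TCP to the fingertips, in m); z points along the fingers, y is the line along which they close (so a half turn about z gives the same grasp; the last joint's range is limited). The gripper opens to 94 mm and grips with 3 to 60 N. Pads are 16 mm wide; open, the fingers measure 119 mm over their backs; the gripper's body (75 mm by 177 mm) begins 78 mm behind the grasp point.
Start: joints at [1.017, 0.087, 1.371, -0, 1.684, -0.103], TCP at [0.24, 0.495, 0.405] pointing down, gripper open.
Joint ranges: [-3.1, 3.1], [-0.76, 2.03], [0.27, 2.55], [-1.08, 4.22], [0.17, 2.65], [-2.57, 2.57]. Speed limits (rad/s): [2.79, 2.79, 3.14, 3.14, 3.14, 3.14].

### API

Orientations are given as [roll, pitch, yaw] about the fixed x, y, z axes, in that order (R = Rz(yaw) Ry(pitch) Rx(roll)).
In Python, from bench import telemetry, snapshot, ticket, robot gives the robot as it stands.
- The arm moves only by the tool apply_moves, never from a script. Its argument "moves" is a list that holds one entry, the list of rows, each a list of 5 numbers: the shift along the tool's x, y, z in units of 50 mm (1.0 is 50 mm), then the turn about the tool's z in units of 10 degrees (1.0 is 10 degrees), then the closure, from 0 (fully open) to 1 (shut). A call has 1 to 10 rows; each row is the pose to reach, as a shift and turn from the pose commanded when the call began, along the tool's axes at that moment; what a row does not reach only later rows make up. A row lasts 1/8 s, in which the tool goes at most 62.5 mm and 10.7 degrees, less where a joint would pass 70% of its speed; a pose out of reach is approached as far as the arm can. A call with a gripper value outside its range is refused whole. The fingers move at their own pace and stop on an object; the grip force is fixed at half the most. Time passes only in rows, so rows that repeat a pose let the fingers close. It gives the time, the measured TCP pose, the force, the opening and the grip force at its end, in the units of the state.
- telemetry.get_obs(): the state, without advancing time (a new reading comes with each control period).
- snapshot(name): name is "side" or "top"; returns a dict with "image" (400x640x3 uint8, red, green, blue), "fovy" (degrees; the focal length in pixels is half the picture's height over the tangent of half this angle, whatever the lens; pixels are square), "cx", "cy" (the principal point, pixels), "R" (3x3) and "t" (3): a world point X has camera coordinates R X + t. Camera axes: x right, y down, z forward; pixel columns grow to the right and rows downward; lengths in m; the calibration is good to about 2 mm. A picture is of the moment at which its call begins. There is no depth.
- ticket.close_job(): hands the job in; it is judged then, once.
The state is a dict: "time": time; "joint_positions": joint angles; "qvel": joint speeds; "joint_torque": joint torques, N m; "tool_pos": TCP position; "ee_rot": TCP orientation; "wrist_force": force on the tool from outside, world axes, zero at the start; "wrist_torque": the same for the moment, N m; "width": finger opening in m; "finger_force": force on a finger pad.
Only numpy, scipy, OpenCV 4.12 (cv2) and the standard library are available. Lean on these libraries where they do the work, as an engineer would, in place of code of your own. Each camera call takes 0.05 s, during which the arm holds its last target. There are 200 camera calls.

### The job

The packs on the two charging pads are charged (gauge all green), while flat ones (one red light) wait in the storage trays: for each colour swap the two, so that the flat pack lies upright and flat inside the rim of its own colour's charging pad and the charged pack likewise in its own colour's tray. The cork mat is free for parking a pack meanwhile. Do not drop the packs and do not knock over the jar of screws standing among them; let go of everything at the end.

Things in the scene. Friction and masses are not known exactly. Their poses are not given: they have to be found in the camera images.
- full_blue_mid (a point): charged blue battery pack, 0.34 kg: 90 long (x) x 56 wide (y) x 60 high; dark grey lower body 36 high, blue shell on it, black slide foot (44 wide) on top towards +x. Charge gauge on top at its -x end: all four segments lit green. Starts in the blue charger. The point is its centre, 30 above its underside; x along its length, z up. Grip across the 56 mm, on the lower body
- full_orange_mid (a point): charged orange battery pack, 0.34 kg: 90 long (x) x 56 wide (y) x 60 high; dark grey lower body 36 high, orange shell on it, black slide foot (44 wide) on top towards +x. Charge gauge on top at its -x end: all four segments lit green. Starts in the orange charger. The point is its centre, 30 above its underside; x along its length, z up. Grip across the 56 mm, on the lower body
- flat_blue_mid (a point): flat blue battery pack, 0.34 kg: 90 long (x) x 56 wide (y) x 60 high; dark grey lower body 36 high, blue shell on it, black slide foot (44 wide) on top towards +x. Charge gauge on top at its -x end: one segment lit red, the other three dark. Starts in the blue tray. The point is its centre, 30 above its underside; x along its length, z up. Grip across the 56 mm, on the lower body
- flat_orange_mid (a point): flat orange battery pack, 0.34 kg: 90 long (x) x 56 wide (y) x 60 high; dark grey lower body 36 high, orange shell on it, black slide foot (44 wide) on top towards +x. Charge gauge on top at its -x end: one segment lit red, the other three dark. Starts in the orange tray. The point is its centre, 30 above its underside; x along its length, z up. Grip across the 56 mm, on the lower body
- blue_charger: blue wireless charging pad, fixed: dark housing 132 (x) x 100 (y) mm, blue nose panel to 74 mm at -x, blue rim. Origin: centre of the underside; flat seat 30 mm above it. Rim 5 high, 5 thick, encloses 110 (x) x 76 (y) mm about the origin, cut away over the middle 58 mm of both long sides for fingers. A pack lies along x, either way round
- orange_charger: orange wireless charging pad, fixed: dark housing 132 (x) x 100 (y) mm, orange nose panel to 74 mm at -x, orange rim. Origin: centre of the underside; flat seat 30 mm above it. Rim 5 high, 5 thick, encloses 110 (x) x 76 (y) mm about the origin, cut away over the middle 58 mm of both long sides for fingers. A pack lies along x, either way round
- blue_tray: shallow blue storage tray, fixed: 124 (x) x 90 (y) mm, white floor, yellow label on its -x lip. Origin: centre of the underside; flat floor 6 mm above it. Rim 5 high, 5 thick, encloses 110 (x) x 76 (y) mm about the origin, cut away over the middle 58 mm of both long sides for fingers. A pack lies along x, either way round
- orange_tray: shallow orange storage tray, fixed: 124 (x) x 90 (y) mm, white floor, yellow label on its -x lip. Origin: centre of the underside; flat floor 6 mm above it. Rim 5 high, 5 thick, encloses 110 (x) x 76 (y) mm about the origin, cut away over the middle 58 mm of both long sides for fingers. A pack lies along x, either way round
- mat: free brown cork mat, fixed, 140 (x) x 105 (y) x 4 mm thick, nothing on it: room to park one pack. The origin is the centre of its underside
- jar_mid (a point): glass jar of brass screws with a red lid, loose, 54 mm in diameter and 70 mm high, standing among the chargers and trays. The point is its centre, half-way up (35 mm)
There are look-alikes about, which are no part of the job. Of the things like the part that bears jar_mid, leave any that is purple; of the rest the smaller one is meant.

How it is judged:
At the end, for the whole second after the job is handed in: Each flat pack is on its own colour's charging pad and each charged pack in its own colour's tray: centre within 15 mm of the seat's, flat on it (height 2.5 mm, tilt 0.05 rad), long sides parallel within 0.3 rad, released and at rest; jar upright within 0.3 rad (horizontal distance between flat_blue_mid and blue_charger below 0.015 m and z of flat_blue_mid in the frame of blue_charger below 0.0625 m and angle between each of flat_blue_mid, full_blue_mid, flat_orange_mid, full_orange_mid's own z axis and vertical below 0.05 rad and angle between the x axis of flat_blue_mid and the x axis of blue_charger, either way round below 0.3 rad and linear speed of each of flat_blue, full_blue, flat_orange, full_orange below 0.02 m/s and horizontal distance between full_blue_mid and blue_tray below 0.015 m and z of full_blue_mid in the frame of blue_tray below 0.0385 m and angle between the x axis of full_blue_mid and the x axis of blue_tray, either way round below 0.3 rad and horizontal distance between flat_orange_mid and orange_charger below 0.015 m and z of flat_orange_mid in the frame of orange_charger below 0.0625 m and angle between the x axis of flat_orange_mid and the x axis of orange_charger, either way round below 0.3 rad and horizontal distance between full_orange_mid and orange_tray below 0.015 m and z of full_orange_mid in the frame of orange_tray below 0.0385 m and angle between the x axis of full_orange_mid and the x axis of orange_tray, either way round below 0.3 rad and angle between jar_mid's own z axis and vertical below 0.3 rad); the robot touches nothing.
It fails at once if the full blue pack is dropped or thrown (loose in the air, faster than 0.7 m/s: a fall of more than about 25 mm) (linear speed of full_blue above 0.7 m/s and contact force between full_blue and anything else below 0.05 N).
It fails at once if the full orange pack is dropped or thrown (loose in the air, faster than 0.7 m/s: a fall of more than about 25 mm) (linear speed of full_orange above 0.7 m/s and contact force between full_orange and anything else below 0.05 N).
It fails at once if the flat blue pack is dropped or thrown (loose in the air, faster than 0.7 m/s: a fall of more than about 25 mm) (linear speed of flat_blue above 0.7 m/s and contact force between flat_blue and anything else below 0.05 N).
It fails at once if the flat orange pack is dropped or thrown (loose in the air, faster than 0.7 m/s: a fall of more than about 25 mm) (linear speed of flat_orange above 0.7 m/s and contact force between flat_orange and anything else below 0.05 N).
It fails at once if the jar of screws is knocked over (angle between jar_mid's own z axis and vertical above 0.6 rad).
It also fails if it takes over 131 s, if anything falls off the work surface, if the arm or the gripper's body presses on something with over 40 N, if the wrist force passes 120 N, or if a joint passes its speed limit or range.

## Working session

There is one attempt and no reset: what is moved stays moved. The work goes in short steps, Python scripts to look and compute and a tool call to move; the robot and the scene stay as the last step left them, time stands still between calls to the robot, and variables do not carry over. Pictures are saved under pics/ and viewed, at most 14 in all, crops included, and the job is handed in when it is done.

Besides the shell and the picture viewer there is one more tool, called after "Request:" in YAML: its name, and indented under it one key for each argument. apply_moves: Moves the arm, as the interface text tells. Its arguments: {"type":"object","properties":{"moves":{"type":"array","items":{"type":"array","items":{"type":"array","items":{"type":"number"}}}}},"required":["moves"]}

```bash
ls; mkdir -p pics
python3 - <<'E'
from bench import telemetry, snapshot
import cv2,numpy as np,pickle
o=telemetry.get_obs();print(o)
for n in("top","side"):
    s=snapshot(n);cv2.imwrite(f"pics/{n}0.png",cv2.resize(s["image"][:,:,::-1],(800,500),interpolation=cv2.INTER_CUBIC));pickle.dump(s,open(f"{n}0.pkl","wb"))
    print(n,s["fovy"],s["cx"],s["cy"],-s["R"].T@s["t"],s["R"].round(3).tolist())
E
```

```text
pics
{'time': 0.0, 'joint_positions': array([ 1.01690095e+00,  8.79322661e-02,  1.37226427e+00, -2.69410184e-05,
        1.68360197e+00, -1.03059577e-01]), 'qvel': array([-6.24763936e-04,  2.98141146e-04, -1.98070817e-03,  5.72041315e-05,
       -4.21906996e-04, -3.67039113e-05]), 'joint_torque': array([ 7.15681545e-04, -3.40180314e+01, -3.02427542e+01,  7.19314115e-02,
        3.30883171e-02, -1.92303301e-04]), 'tool_pos': array([0.23956817, 0.49494734, 0.40351105]), 'ee_rot': array([-3.13939575e+00, -2.00297582e-04,  2.69075363e+00]), 'wrist_force': array([-0.2795793 , -0.4614341 ,  0.13304527]), 'wrist_torque': array([ 0.02964477, -0.00400119, -0.00150341]), 'finger_force': 0.0, 'width': 0.09396369362469308}
top 57.923017458273804 321.8153857758167 205.28844287478807 [ 0.54338012 -0.01452043  0.71977083] [[-0.02, -0.998, -0.054], [-0.997, 0.024, -0.071], [0.072, 0.053, -0.996]]
side 54.587970996565204 321.48556583559497 193.65933632754658 [ 0.26951659 -0.54244701  0.77952478] [[0.859, -0.511, -0.015], [-0.384, -0.626, -0.679], [0.338, 0.59, -0.734]]
```

View pics/top0.png

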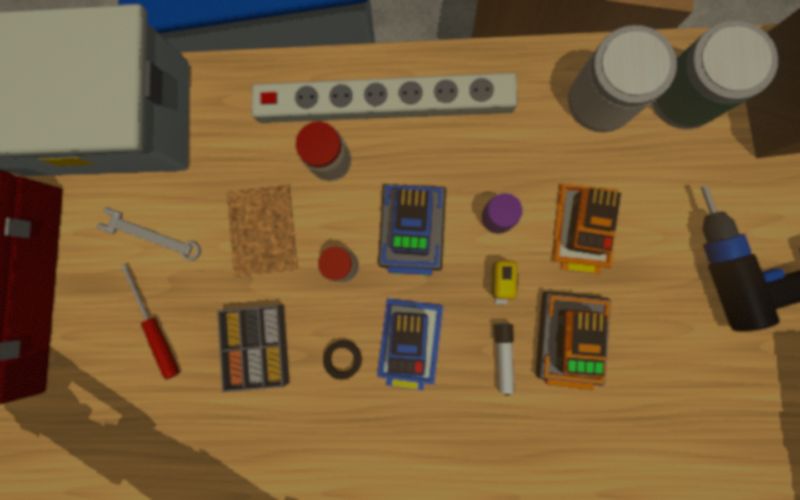

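View pics/side0.png

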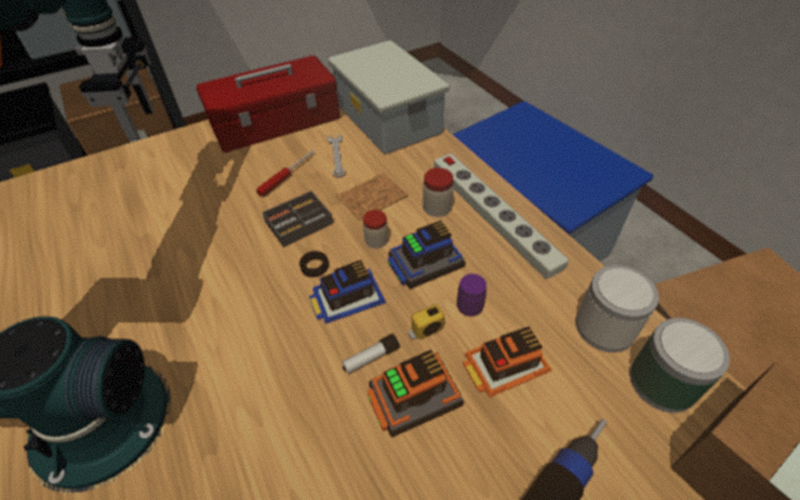

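Top view (800 px wide): blue charger (412,228), blue tray (410,343), orange tray (587,227), orange charger (574,338), mat (262,230), small red jar (336,263). The large red jar and the purple one are decoys. I'll crop closer to get corners.

```bash
cat > h.py <<'E'
import numpy as np,cv2,pickle
from bench import telemetry, snapshot
def ray(s,uv,z):
    f=s["image"].shape[0]/2/np.tan(np.radians(s["fovy"]/2))
    d=s["R"].T@np.array([(uv[0]-s["cx"])/f,(uv[1]-s["cy"])/f,1.]);c=-s["R"].T@s["t"]
    return (c+d*(z-c[2])/d[2])[:2]
def proj(s,X):
    f=s["image"].shape[0]/2/np.tan(np.radians(s["fovy"]/2))
    p=np.asarray(X)@s["R"].T+s["t"];return p[:,:2]/p[:,2:]*f+[s["cx"],s["cy"]]
def crop(s,x0,y0,w,h,k,name):
    im=cv2.resize(s["image"][y0:y0+h,x0:x0+w,::-1],None,fx=k,fy=k,interpolation=cv2.INTER_CUBIC)
    cv2.imwrite(name,im)
def place(s,x,y,a,L,W,z):
    c,q=np.cos(a),np.sin(a);P=np.array([[L,W],[L,-W],[-L,-W],[-L,W]])/2
    return proj(s,np.c_[P@np.array([[c,q],[-q,c]])+[x,y],np.full(4,z)])
E
python3 - <<'E'
from h import *
s=pickle.load(open("top0.pkl","rb"));crop(s,295,140,205,172,3.5 and 3.9,"pics/c1.png")
E
```

```text
(no output)
```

View pics/c1.png

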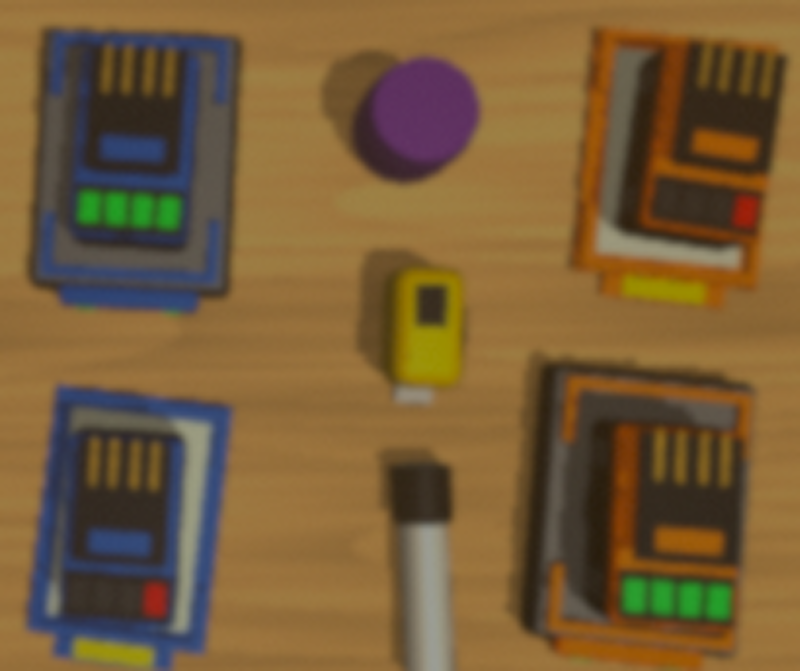

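Run:
```python
from h import *
s=pickle.load(open("top0.pkl","rb"))
C=lambda P:[(295+u/3.9,140+v/3.9) for u,v in P]
def rep(n,P,z):
    Q=np.array([ray(s,p,z) for p in P]);tl,tr,br,bl=Q
    ax=(tl+tr-bl-br)/2;ay=(tl+bl-tr-br)/2
    print(n,Q.mean(0).round(4),"L%.3f W%.3f yaw %.1f %.1f"%(np.hypot(*ax),np.hypot(*ay),np.degrees(np.arctan2(ax[1],ax[0])),np.degrees(np.arctan2(-ay[0],ay[1]))))
rep("bchg",C([(48,28),(240,36),(225,295),(32,287)]),.03)
rep("btray",C([(58,386),(230,405),(204,652),(28,630)]),.011)
rep("otray",C([(597,27),(783,47),(755,290),(572,268)]),.011)
rep("ochg",C([(565,375),(750,392),(735,652),(552,627)]),.035)
rep("fullb",C([(83,42),(195,46),(187,247),(73,243)]),.088)
rep("flatb",C([(75,425),(185,432),(172,622),(62,617)]),.064)
rep("flato",C([(667,38),(785,50),(762,245),(642,232)]),.064)
rep("fullo",C([(630,424),(748,430),(737,626),(612,622)]),.088)
m=lambda u,v:(u*.8,v*.8)
rep("mat",[m(228,191),m(292,186),m(298,270),m(236,277)],.004)
print("jar",ray(s,m(336,263),.07))
for n in("bigjar",m(318,144),.1),("purple",m(502,212),.07),("tape",m(506,280),.03):print(n[0],ray(s,n[1],n[2]))
```

```text
bchg [0.6392 0.0055] L0.129 W0.095 yaw -4.6 -4.0
btray [0.463 0.013] L0.122 W0.087 yaw -7.8 -7.4
otray [ 0.6361 -0.2622] L0.122 W0.090 yaw -8.8 -8.3
ochg [ 0.4655 -0.2336] L0.120 W0.085 yaw -5.8 -7.4
fullb [0.6388 0.0044] L0.092 W0.051 yaw -3.8 -3.7
flatb [0.4663 0.014 ] L0.087 W0.051 yaw -5.1 -3.9
flato [ 0.6363 -0.2609] L0.091 W0.054 yaw -9.7 -7.8
fullo [ 0.4652 -0.2298] L0.085 W0.052 yaw -6.9 -3.2
mat [0.6426 0.2484] L0.140 W0.104 yaw 4.9 3.8
jar [0.58325573 0.11649504]
bigjar [0.75088797 0.13455453]
purple [ 0.6510623  -0.12495736]
tape [ 0.55401127 -0.13403753]
```

```bash
cat >> h.py <<'E'
P=dict(bchg=(.6392,.0055,.030,-4.3),btray=(.463,.013,.006,-7.6),otray=(.6361,-.2622,.006,-8.5),ochg=(.4655,-.2336,.030,-6.6),
 fullb=(.6388,.0044,.030,-4.0),flatb=(.4650,.0140,.006,-5.5),flato=(.6363,-.2609,.006,-8.7),fullo=(.4652,-.2298,.030,-6.),mat=(.6426,.2484,.004,0.))
def go(name,up,pos=None,yaw=None):
    """units from the measured pose to `up` m above the grasp height at the named place"""
    o=telemetry.get_obs();p=o["tool_pos"] if pos is None else np.array(pos);w=o["ee_rot"][2] if yaw is None else yaw
    x,y,z,a=P[name];d=np.array([x,y,z+.204+up])-p
    c,q=np.cos(w),np.sin(w)
    t=-(np.degrees(np.radians(a+180)-w)+180)%360-180
    t=-((a+180-np.degrees(w)+180)%360-180)
    print(name,up,(np.array([d[0]*c+d[1]*q,d[0]*q-d[1]*c,-d[2]])/.05).round(3),"turn",round(t/10,3),"roll/pitch",o["ee_rot"][:2].round(3))
E
sed -i '/^    t=-(np/d' h.py
python3 -c "
from h import *
go('fullb',.08)"
```

```text
fullb 0.08 [-11.461  -5.353   1.793] turn -2.183 roll/pitch [-3.14 -0.  ]
```

Request:
apply_moves:
  moves:
    - [[-11.46,-5.35,1.79,-2.18,0],[-11.46,-5.35,1.79,-2.18,0],[-11.46,-5.35,1.79,-2.18,0],[-11.46,-5.35,1.79,-2.18,0],[-11.46,-5.35,1.79,-2.18,0],[-11.46,-5.35,1.79,-2.18,0],[-11.46,-5.35,1.79,-2.18,0],[-11.46,-5.35,1.79,-2.18,0],[-11.46,-5.35,1.79,-2.18,0],[-11.46,-5.35,1.79,-2.18,0]]

```text
time: 1.35
tool_pos: [0.6243, 0.0219, 0.3178]
ee_rot: [3.141, -0.001, 3.071]
wrist_force: [-0.2, 0.7, -0.2]
width: 0.0937
finger_force: 0.0
```

```bash
python3 -c "
from h import *
go('fullb',.08)"
```

```text
fullb 0.08 [-0.314 -0.328  0.075] turn -0.004 roll/pitch [ 3.141e+00 -1.000e-03]
```

Request:
apply_moves:
  moves:
    - [[0,0,0,0,0],[0,0,0,0,0],[0,0,0,0,0]]

```text
time: 1.72
tool_pos: [0.6228, 0.025, 0.3192]
ee_rot: [3.141, 0.0, 3.073]
wrist_force: [-0.2, 0.6, 0.3]
width: 0.0939
finger_force: 0.0
```

```bash
python3 -c "
from h import *
go('fullb',.08);go('fullb',0)
s=snapshot('top');crop(s,200,120,200,150,4,'pics/c2.png')
X=np.array([[.6388,.0044,.05]]);print(proj(s,X))"
```

```text
fullb 0.08 [-0.348 -0.389  0.103] turn 0.007 roll/pitch [3.141 0.   ]
fullb 0 [-0.348 -0.389  1.703] turn 0.007 roll/pitch [3.141 0.   ]
[[330.11355361 179.92799504]]
```

View pics/c2.png

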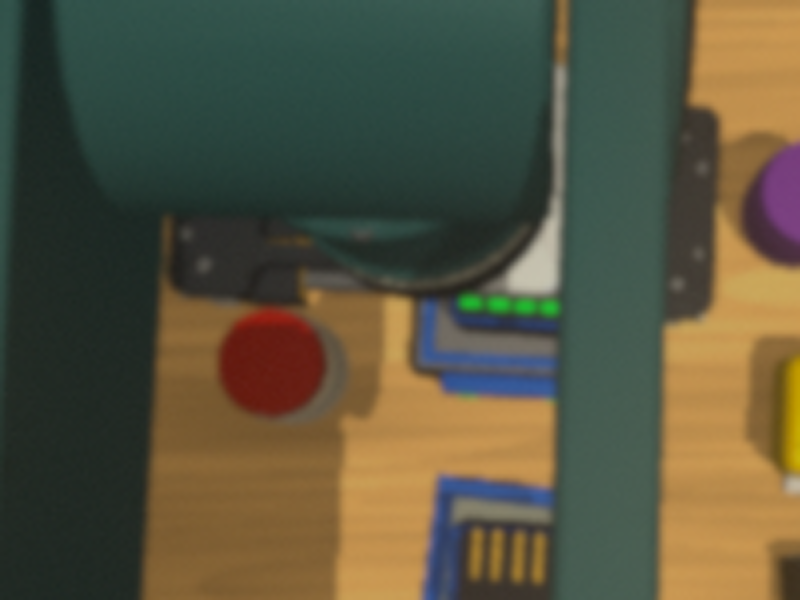

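The gripper is over the charger, mostly hidden by the arm, and nothing is in the fingers' way. I'll correct the offset and check from the side.

Request:
apply_moves:
  moves:
    - [[-0.35,-0.39,0.1,0,0],[-0.35,-0.39,0.1,0,0],[-0.35,-0.39,0.1,0,0],[-0.35,-0.39,0.5,0,0],[-0.35,-0.39,0.5,0,0],[-0.35,-0.39,0.5,0,0]]

```text
time: 2.52
tool_pos: [0.6393, 0.0031, 0.293]
ee_rot: [3.141, -0.001, 3.072]
wrist_force: [-0.2, 0.5, -0.0]
width: 0.0936
finger_force: 0.0
```

```bash
python3 -c "
from h import *
go('fullb',0)
s=snapshot('side');p=proj(s,[[.6388,.0044,.05]])[0];print(p);crop(s,int(p[0])-80,int(p[1])-80,160,130,4,'pics/c3.png')"
```

```text
fullb 0 [0.012 0.025 1.179] turn -0.002 roll/pitch [ 3.141e+00 -1.000e-03]
[340.68238925 198.33970355]
```

View pics/c3.png

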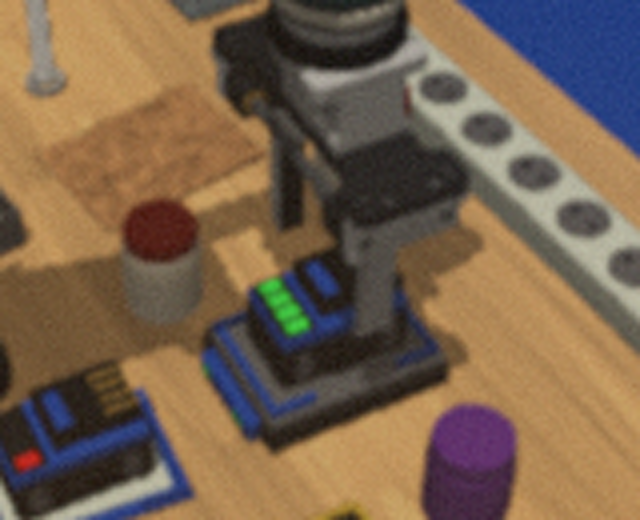

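The fingers straddle the charged blue pack cleanly (crop ~(320,290)), clear of the jar. Descend and grip.

Request:
apply_moves:
  moves:
    - [[0,0.02,0.6,0,0],[0,0.02,1.18,0,0],[0,0.02,1.18,0,0],[0,0.02,1.18,0,1],[0,0.02,1.18,0,1],[0,0.02,1.18,0,1],[0,0.02,1.18,0,1],[0,0.02,1.18,0,1],[0,0.02,1.18,0,1],[0,0.02,1.18,0,1]]

```text
time: 3.82
tool_pos: [0.6398, 0.0046, 0.2356]
ee_rot: [3.14, 0.001, 3.072]
wrist_force: [-1.0, 4.2, 4.8]
width: 0.0559
finger_force: 29.9
```

```bash
python3 -c "
from h import *
go('fullb',0);go('fullb',.12);go('mat',.12)"
```

```text
fullb 0 [ 0.019 -0.005  0.032] turn -0.001 roll/pitch [3.14e+00 1.00e-03]
fullb 0.12 [ 0.019 -0.005 -2.368] turn -0.001 roll/pitch [3.14e+00 1.00e-03]
mat 0.12 [ 0.285  4.868 -1.848] turn -0.401 roll/pitch [3.14e+00 1.00e-03]
```

Request:
apply_moves:
  moves:
    - [[0,0,-0.6,0,1],[0,0,-1.5,0,1],[0,0,-2.0,0,1],[0,0.8,-2.0,0,1],[0.1,1.8,-2.0,0,1],[0.2,2.8,-2.0,0,1],[0.25,3.8,-2.0,0,1],[0.28,4.6,-2.0,0,1],[0.28,4.87,-2.0,0,1],[0.28,4.87,-2.0,0,1]]

```text
time: 5.08
tool_pos: [0.6427, 0.2478, 0.3325]
ee_rot: [-3.139, -0.003, 3.072]
wrist_force: [0.1, -0.1, -3.1]
width: 0.0562
finger_force: 29.9
```

```bash
sed -i 's/\.2484,\.004,0\./.2484,.004,-4./' h.py; python3 -c "
from h import *
go('mat',0);print(telemetry.get_obs()['width'])"
```

```text
mat 0 [0.003 0.012 2.489] turn 0.001 roll/pitch [-3.139e+00 -3.000e-03]
0.05622361766328598
```

Request:
apply_moves:
  moves:
    - [[0,0,0.9,0,1],[0,0,1.7,0,1],[0,0,2.2,0,1],[0,0,2.4,0,1],[0,0,2.44,0,1],[0,0,2.46,0,1],[0,0,2.46,0,1]]

```text
time: 5.95
tool_pos: [0.6432, 0.2478, 0.2134]
ee_rot: [3.141, 0.003, 3.071]
wrist_force: [-0.1, -0.1, -4.7]
width: 0.0557
finger_force: 29.9
```

```bash
python3 -c "
from h import *
go('mat',0);go('flatb',.12)"
```

```text
mat 0 [0.012 0.01  0.108] turn -0.003 roll/pitch [3.141e+00 3.000e-03]
flatb 0.12 [ 3.226 -4.916 -2.332] turn 0.147 roll/pitch [3.141e+00 3.000e-03]
```

Request:
apply_moves:
  moves:
    - [[0,0,0.04,0,1],[0,0,0.07,0,1],[0,0,0.07,0,1]]

```text
time: 6.32
tool_pos: [0.6429, 0.248, 0.2096]
ee_rot: [3.141, 0.001, 3.071]
wrist_force: [-1.6, -1.0, 2.3]
width: 0.0559
finger_force: 29.9
```

Contact (wrist fz +2.3 against the −3.3 of hanging weight). Release and rise.

Request:
apply_moves:
  moves:
    - [[0,0,0,0,0.5],[0,0,0,0,0],[0,0,0,0,0],[0,0,0,0,0],[0,0,-0.5,0,0],[0,0,-1.5,0,0],[0,0,-2.2,0,0],[0,0,-2.4,0,0],[0,0,-2.4,0,0]]

```text
time: 7.45
tool_pos: [0.6427, 0.2479, 0.3279]
ee_rot: [3.141, 0.0, 3.071]
wrist_force: [-0.3, 0.7, -0.2]
width: 0.0941
finger_force: 0.0
```

```bash
python3 -c "
from h import *
go('flatb',.12)"
```

```text
flatb 0.12 [ 3.217 -4.915 -0.042] turn 0.147 roll/pitch [3.141 0.   ]
```

Request:
apply_moves:
  moves:
    - [[0.6,-0.9,0,0.15,0],[1.2,-1.9,0,0.15,0],[1.9,-2.9,0,0.15,0],[2.5,-3.9,0,0.15,0],[3.1,-4.7,0,0.15,0],[3.22,-4.92,0,0.15,0],[3.22,-4.92,0,0.15,0],[3.22,-4.92,0.5,0.15,0],[3.22,-4.92,0.5,0.15,0]]

```text
time: 8.57
tool_pos: [0.4649, 0.0147, 0.3006]
ee_rot: [3.141, -0.005, 3.047]
wrist_force: [0.3, -0.3, 0.2]
width: 0.094
finger_force: 0.0
```

```bash
python3 -c "
from h import *
go('flatb',0)"
```

```text
flatb 0 [-0.004 -0.015  1.812] turn 0.006 roll/pitch [ 3.141 -0.005]
```

Request:
apply_moves:
  moves:
    - [[0,-0.01,0.8,0,0],[0,-0.01,1.5,0,0],[0,-0.01,1.8,0,0],[0,-0.01,1.8,0,0],[0,-0.01,1.8,0,1],[0,-0.01,1.8,0,1],[0,-0.01,1.8,0,1],[0,-0.01,1.8,0,1],[0,-0.01,1.8,0,1],[0,-0.01,1.8,0,1]]

```text
time: 9.82
tool_pos: [0.4651, 0.0137, 0.2138]
ee_rot: [3.14, 0.002, 3.045]
wrist_force: [0.6, 4.7, 3.4]
width: 0.0558
finger_force: 30.0
```

```bash
python3 -c "
from h import *
go('flatb',0);go('bchg',0)"
```

```text
flatb 0 [0.003 0.005 0.077] turn -0.004 roll/pitch [3.14e+00 2.00e-03]
bchg 0 [-3.481  0.172 -0.403] turn -0.124 roll/pitch [3.14e+00 2.00e-03]
```

Request:
apply_moves:
  moves:
    - [[0,0,-0.6,0,1],[0,0,-1.5,0,1],[0,0,-2.2,0,1],[-0.6,0,-2.2,-0.12,1],[-1.5,0.1,-2.2,-0.12,1],[-2.5,0.17,-2.2,-0.12,1],[-3.3,0.17,-2.2,-0.12,1],[-3.48,0.17,-2.2,-0.12,1],[-3.48,0.17,-1.7,-0.12,1],[-3.48,0.17,-1.7,-0.12,1]]

```text
time: 11.08
tool_pos: [0.6373, 0.0047, 0.2938]
ee_rot: [-3.141, -0.009, 3.066]
wrist_force: [-0.5, -0.4, -3.1]
width: 0.0558
finger_force: 30.0
```

```bash
python3 -c "
from h import *
go('bchg',.0038);print(telemetry.get_obs()['width'])"
```

```text
bchg 0.0038 [-0.037  0.018  1.12 ] turn -0.004 roll/pitch [-3.141 -0.009]
0.05580151588435936
```

Request:
apply_moves:
  moves:
    - [[-0.03,0.02,0.5,0,1],[-0.03,0.02,0.9,0,1],[-0.03,0.02,1.05,0,1],[-0.03,0.02,1.1,0,1],[-0.03,0.02,1.12,0,1],[-0.03,0.02,1.14,0,1],[-0.03,0.02,1.15,0,1],[-0.03,0.02,1.15,0,1]]

```text
time: 12.08
tool_pos: [0.6404, 0.0059, 0.2409]
ee_rot: [3.142, 0.0, 3.066]
wrist_force: [0.9, -0.9, -3.6]
width: 0.0556
finger_force: 30.0
```

```bash
python3 -c "
from h import *
go('bchg',.0038);print(telemetry.get_obs()['wrist_force'])"
```

```text
bchg 0.0038 [ 0.024 -0.009  0.062] turn -0.003 roll/pitch [3.142 0.   ]
[ 0.91190293 -0.87344112 -3.5759614 ]
```

Request:
apply_moves:
  moves:
    - [[0,0,0.03,0,1],[0,0,0.06,0,1],[0,0,0.08,0,1],[0,0,0.08,0,1]]

```text
time: 12.58
tool_pos: [0.6403, 0.0058, 0.2379]
ee_rot: [3.142, 0.001, 3.066]
wrist_force: [-4.0, -0.2, 4.0]
width: 0.0558
finger_force: 30.0
```

Request:
apply_moves:
  moves:
    - [[0,0,0,0,0.5],[0,0,0,0,0],[0,0,0,0,0],[0,0,0,0,0],[0,0,-0.5,0,0],[0,0,-1.3,0,0],[0,0,-1.8,0,0],[0,0,-1.8,0,0],[0,0,-1.8,0,0]]

```text
time: 13.7
tool_pos: [0.6401, 0.0059, 0.325]
ee_rot: [3.141, -0.002, 3.066]
wrist_force: [1.0, -0.8, -0.5]
width: 0.0938
finger_force: 0.0
```

```bash
python3 -c "
from h import *
go('mat',.11)"
```

```text
mat 0.11 [0.317 4.84  0.141] turn -0.033 roll/pitch [ 3.141e+00 -2.000e-03]
```

Request:
apply_moves:
  moves:
    - [[0,0.9,0,-0.03,0],[0.1,1.9,0,-0.03,0],[0.2,2.9,0,-0.03,0],[0.3,3.9,0,-0.03,0],[0.32,4.6,0.1,-0.03,0],[0.32,4.84,0.14,-0.03,0],[0.32,4.84,0.14,-0.03,0],[0.32,4.84,0.6,-0.03,0],[0.32,4.84,0.6,-0.03,0]]

```text
time: 14.82
tool_pos: [0.6425, 0.2464, 0.294]
ee_rot: [-3.139, -0.005, 3.069]
wrist_force: [0.3, -0.8, -0.2]
width: 0.0941
finger_force: 0.0
```

```bash
python3 -c "
from h import *
go('mat',0)
s=snapshot('side');cv2.imwrite('pics/s2.png',cv2.resize(s['image'][90:350,180:560,::-1],None,fx=2,fy=2,interpolation=cv2.INTER_CUBIC))"
```

```text
mat 0 [1.000e-03 4.100e-02 1.721e+00] turn -0.015 roll/pitch [-3.139 -0.005]
```

View pics/s2.png

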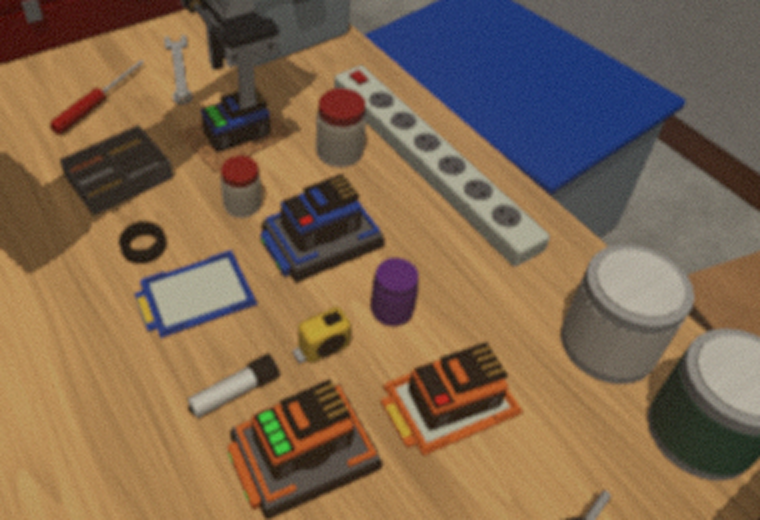

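The flat blue pack is seated inside the charger rim (322,220), the blue tray is empty (197,292), the charged pack is on the mat (237,122) and the jar is upright (240,185).

Request:
apply_moves:
  moves:
    - [[0,0.04,0.8,0,0],[0,0.04,1.5,0,0],[0,0.04,1.75,0,0],[0,0.04,1.75,0,0],[0,0.04,1.75,0,1],[0,0.04,1.75,0,1],[0,0.04,1.75,0,1],[0,0.04,1.75,0,1],[0,0.04,1.75,0,1],[0,0.04,1.75,0,1]]

```text
time: 16.12
tool_pos: [0.643, 0.2498, 0.2098]
ee_rot: [-3.14, 0.001, 3.071]
wrist_force: [-0.8, -3.7, 3.5]
width: 0.0557
finger_force: 30.0
```

```bash
python3 -c "
from h import *
go('mat',0);go('btray',0)"
```

```text
mat 0 [ 0.006 -0.028  0.037] turn -0.004 roll/pitch [-3.14e+00  1.00e-03]
btray 0 [ 3.257e+00 -4.977e+00 -3.000e-03] turn 0.356 roll/pitch [-3.14e+00  1.00e-03]
```

Request:
apply_moves:
  moves:
    - [[0,0,-0.6,0,1],[0,0,-1.5,0,1],[0,0,-2.3,0,1],[0.4,-0.6,-2.4,0.36,1],[0.9,-1.4,-2.4,0.36,1],[1.5,-2.3,-2.4,0.36,1],[2.1,-3.2,-2.4,0.36,1],[2.7,-4.1,-2.4,0.36,1],[3.2,-4.85,-2.4,0.36,1],[3.25,-4.98,-2.4,0.36,1]]

```text
time: 17.38
tool_pos: [0.4615, 0.0124, 0.3277]
ee_rot: [3.14, -0.003, 3.006]
wrist_force: [0.5, 1.0, -2.7]
width: 0.0556
finger_force: 30.0
```

Request:
apply_moves:
  moves:
    - [[0,0,0.4,0,1],[0,0,1,0,1],[0,0,1.6,0,1],[0,0,1.8,0,1],[0,0,1.8,0,1]]

```text
time: 18.0
tool_pos: [0.4633, 0.0139, 0.2384]
ee_rot: [3.141, -0.002, 3.009]
wrist_force: [0.0, -0.4, -3.7]
width: 0.0559
finger_force: 30.0
```

```bash
python3 -c "
from h import *
go('btray',0.0018)"
```

```text
btray 0.0018 [ 0.004 -0.019  0.531] turn 0.001 roll/pitch [ 3.141e+00 -2.000e-03]
```

Request:
apply_moves:
  moves:
    - [[0,-0.02,0.3,0,1],[0,-0.02,0.4,0,1],[0,-0.02,0.46,0,1],[0,-0.02,0.5,0,1],[0,-0.02,0.53,0,1],[0,-0.02,0.55,0,1],[0,-0.02,0.56,0,1],[0,-0.02,0.56,0,1]]

```text
time: 19.0
tool_pos: [0.4632, 0.0124, 0.2118]
ee_rot: [3.142, 0.001, 3.008]
wrist_force: [-2.7, 0.7, 1.9]
width: 0.0555
finger_force: 30.0
```

Contact at the expected height. Release and rise.

Request:
apply_moves:
  moves:
    - [[0,0,0,0,0.5],[0,0,0,0,0],[0,0,0,0,0],[0,0,0,0,0],[0,0,-0.5,0,0],[0,0,-1.5,0,0],[0,0,-2.3,0,0],[0,0,-2.3,0,0],[0,0,-2.3,0,0]]

```text
time: 20.12
tool_pos: [0.4628, 0.0124, 0.3252]
ee_rot: [3.142, -0.001, 3.008]
wrist_force: [0.7, -0.7, -0.5]
width: 0.0939
finger_force: 0.0
```

```bash
python3 -c "
from h import *
go('fullo',.09)"
```

```text
fullo 0.09 [-0.69  -4.795  0.025] turn -0.163 roll/pitch [ 3.142e+00 -1.000e-03]
```

Request:
apply_moves:
  moves:
    - [[-0.1,-0.9,0,-0.16,0],[-0.3,-1.9,0,-0.16,0],[-0.4,-2.9,0,-0.16,0],[-0.6,-3.9,0,-0.16,0],[-0.69,-4.6,0,-0.16,0],[-0.69,-4.8,0,-0.16,0],[-0.69,-4.8,0.3,-0.16,0],[-0.69,-4.8,0.3,-0.16,0],[-0.69,-4.8,0.3,-0.16,0]]

```text
time: 21.25
tool_pos: [0.4655, -0.2288, 0.3106]
ee_rot: [3.141, -0.001, 3.038]
wrist_force: [-0.1, 0.1, -0.2]
width: 0.0938
finger_force: 0.0
```

```bash
python3 -c "
from h import *
go('fullo',0)
s=snapshot('side');p=proj(s,[[.4652,-.2298,.05]])[0];print(p);crop(s,int(p[0])-80,int(p[1])-80,160,130,4,'pics/c4.png')"
```

```text
fullo 0 [ 0.003 -0.02   1.533] turn 0.007 roll/pitch [ 3.141e+00 -1.000e-03]
[330.91803261 304.63885465]
```

View pics/c4.png

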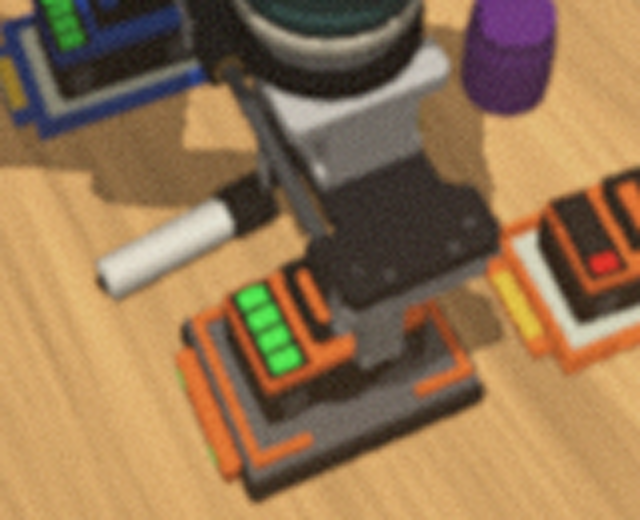

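The charged orange pack sits between the fingers (crop (310,330)), and the marker (190,250) is clear of them. Descend and grip.

Request:
apply_moves:
  moves:
    - [[0,-0.02,0.7,0,0],[0,-0.02,1.3,0,0],[0,-0.02,1.53,0,0],[0,-0.02,1.53,0,0],[0,-0.02,1.53,0,1],[0,-0.02,1.53,0,1],[0,-0.02,1.53,0,1],[0,-0.02,1.53,0,1],[0,-0.02,1.53,0,1],[0,-0.02,1.53,0,1]]

```text
time: 22.55
tool_pos: [0.4654, -0.2311, 0.2349]
ee_rot: [-3.141, 0.0, 3.036]
wrist_force: [-0.5, 0.0, 2.8]
width: 0.0559
finger_force: 29.9
```

```bash
python3 -c "
from h import *
go('fullo',0);go('mat',.1)"
```

```text
fullo 0 [0.007 0.026 0.019] turn -0.003 roll/pitch [-3.141  0.   ]
mat 0.1 [-2.517  9.909 -1.461] turn -0.203 roll/pitch [-3.141  0.   ]
```

Request:
apply_moves:
  moves:
    - [[0,0,-0.6,0,1],[0,0,-1.4,0,1],[0,0,-1.9,0,1],[-0.15,0.6,-1.9,-0.2,1],[-0.4,1.5,-1.9,-0.2,1],[-0.6,2.5,-1.9,-0.2,1],[-0.9,3.5,-1.9,-0.2,1],[-1.15,4.5,-1.9,-0.2,1],[-1.4,5.5,-1.9,-0.2,1],[-1.5,6,-1.9,-0.2,1]]

```text
time: 23.8
tool_pos: [0.5716, 0.0619, 0.328]
ee_rot: [3.141, -0.003, 3.074]
wrist_force: [-0.7, -0.5, -3.8]
width: 0.0555
finger_force: 29.9
```

```bash
python3 -c "
from h import *
go('mat',.12)"
```

```text
mat 0.12 [-1.164e+00  3.817e+00 -1.000e-03] turn 0.011 roll/pitch [ 3.141e+00 -3.000e-03]
```

Request:
apply_moves:
  moves:
    - [[-0.25,0.8,0,0,1],[-0.5,1.7,0,0,1],[-0.8,2.6,0,0,1],[-1.1,3.4,0,0,1],[-1.16,3.82,0,0,1],[-1.16,3.82,0.4,0,1],[-1.16,3.82,1.1,0,1],[-1.16,3.82,1.8,0,1],[-1.16,3.82,1.9,0,1],[-1.16,3.82,1.9,0,1]]

```text
time: 25.05
tool_pos: [0.6426, 0.2447, 0.2344]
ee_rot: [-3.141, -0.001, 3.07]
wrist_force: [0.3, 0.1, -2.2]
width: 0.0558
finger_force: 29.9
```

```bash
python3 -c "
from h import *
go('mat',.0009)"
```

```text
mat 0.0009 [0.004 0.073 0.51 ] turn -0.01 roll/pitch [-3.141e+00 -1.000e-03]
```

Request:
apply_moves:
  moves:
    - [[0,0.07,0.25,0,1],[0,0.07,0.37,0,1],[0,0.07,0.43,0,1],[0,0.07,0.48,0,1],[0,0.07,0.51,0,1],[0,0.07,0.54,0,1],[0,0.07,0.54,0,1]]

```text
time: 25.92
tool_pos: [0.643, 0.2494, 0.209]
ee_rot: [3.141, 0.001, 3.071]
wrist_force: [-3.8, -0.4, 3.0]
width: 0.0556
finger_force: 29.9
```

Request:
apply_moves:
  moves:
    - [[0,0,0,0,0.5],[0,0,0,0,0],[0,0,0,0,0],[0,0,0,0,0],[0,0,-0.5,0,0],[0,0,-1.5,0,0],[0,0,-2.4,0,0],[0,0,-2.4,0,0],[0,0,-2.4,0,0]]

```text
time: 27.05
tool_pos: [0.6428, 0.2493, 0.3267]
ee_rot: [-3.141, -0.001, 3.071]
wrist_force: [-0.1, 0.4, 0.1]
width: 0.094
finger_force: 0.0
```

```bash
python3 -c "
from h import *
go('flato',.12)"
```

```text
flato 0.12 [ -0.587 -10.188  -0.065] turn 0.467 roll/pitch [-3.141e+00 -1.000e-03]
```

Request:
apply_moves:
  moves:
    - [[-0.1,-1,-0.06,0.1,0],[-0.1,-2.1,-0.06,0.1,0],[-0.2,-3.2,-0.06,0.2,0],[-0.3,-4.3,-0.06,0.3,0],[-0.35,-5.4,-0.06,0.47,0],[-0.4,-6.5,-0.06,0.47,0],[-0.45,-7.6,-0.06,0.47,0],[-0.5,-8.7,-0.06,0.47,0],[-0.59,-9.7,-0.06,0.47,0],[-0.59,-10.19,-0.06,0.47,0]]

```text
time: 28.3
tool_pos: [0.6359, -0.2634, 0.3273]
ee_rot: [3.14, -0.005, 2.987]
wrist_force: [0.5, 0.5, -0.8]
width: 0.0943
finger_force: 0.0
```

Request:
apply_moves:
  moves:
    - [[0,0,0,0,0],[0,0,0.5,0,0],[0,0,0.5,0,0]]

```text
time: 28.68
tool_pos: [0.6364, -0.2584, 0.3026]
ee_rot: [3.139, -0.006, 2.992]
wrist_force: [-0.3, -0.3, 0.4]
width: 0.094
finger_force: 0.0
```

```bash
python3 -c "
from h import *
go('flato',0)
s=snapshot('side');p=proj(s,[[.6363,-.261,.05]])[0];print(p);crop(s,int(p[0])-80,int(p[1])-80,160,130,4,'pics/c5.png')"
```

```text
flato 0 [-0.005 -0.049  1.852] turn 0.011 roll/pitch [ 3.139 -0.006]
[407.0361224  277.67938607]
```

View pics/c5.png

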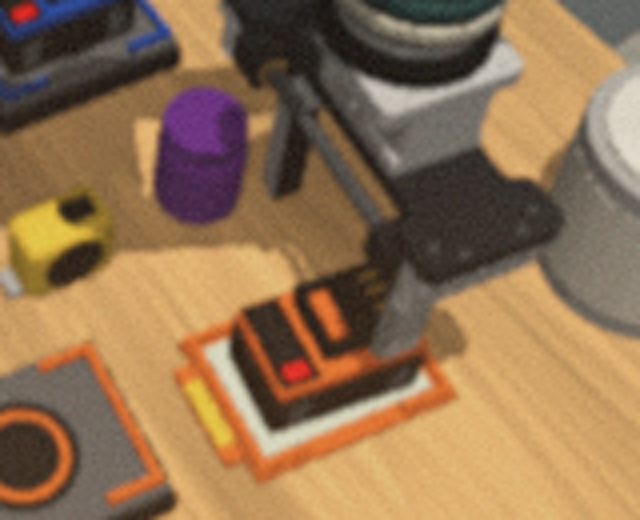

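The pack is between the fingers (crop (330,350)). The purple jar (200,155) and the paint can (600,200) are both clear.

Request:
apply_moves:
  moves:
    - [[0,-0.05,0.8,0,0],[0,-0.05,1.5,0,0],[0,-0.05,1.85,0,0],[0,-0.05,1.85,0,0],[0,-0.05,1.85,0,1],[0,-0.05,1.85,0,1],[0,-0.05,1.85,0,1],[0,-0.05,1.85,0,1],[0,-0.05,1.85,0,1],[0,-0.05,1.85,0,1]]

```text
time: 29.98
tool_pos: [0.6363, -0.2637, 0.2137]
ee_rot: [-3.141, 0.001, 2.989]
wrist_force: [0.1, -0.1, 1.6]
width: 0.0562
finger_force: 29.7
```

```bash
python3 -c "
from h import *
go('flato',0);go('ochg',0)"
```

```text
flato 0 [0.007 0.055 0.074] turn -0.003 roll/pitch [-3.141e+00  1.000e-03]
ochg 0 [ 3.467  0.076 -0.406] turn -0.213 roll/pitch [-3.141e+00  1.000e-03]
```

Request:
apply_moves:
  moves:
    - [[0,0,-0.6,0,1],[0,0,-1.5,0,1],[0,0,-2.1,0,1],[0.6,0,-2.1,-0.21,1],[1.5,0.05,-2.1,-0.21,1],[2.5,0.08,-2.1,-0.21,1],[3.3,0.08,-2.1,-0.21,1],[3.47,0.08,-2.1,-0.21,1],[3.47,0.08,-1.5,-0.21,1],[3.47,0.08,-1.5,-0.21,1]]

```text
time: 31.22
tool_pos: [0.4646, -0.2325, 0.2848]
ee_rot: [3.138, -0.006, 3.026]
wrist_force: [-0.2, 0.2, -2.9]
width: 0.0563
finger_force: 29.7
```

```bash
python3 -c "
from h import *
go('ochg',.0037)"
```

```text
ochg 0.0037 [-0.019 -0.019  0.943] turn -0.003 roll/pitch [ 3.138 -0.006]
```

Request:
apply_moves:
  moves:
    - [[-0.01,-0.02,0.4,0,1],[-0.01,-0.02,0.7,0,1],[-0.01,-0.02,0.84,0,1],[-0.01,-0.02,0.9,0,1],[-0.01,-0.02,0.94,0,1],[-0.01,-0.02,0.96,0,1],[-0.01,-0.02,0.98,0,1],[-0.01,-0.02,0.98,0,1]]

```text
time: 32.22
tool_pos: [0.4657, -0.2342, 0.2393]
ee_rot: [-3.142, 0.0, 3.026]
wrist_force: [1.1, -0.0, -3.6]
width: 0.0561
finger_force: 29.7
```

Still hanging, about 1.5 mm up.

Request:
apply_moves:
  moves:
    - [[0,0,0.02,0,1],[0,0,0.04,0,1],[0,0,0.05,0,1],[0,0,0.05,0,1]]

```text
time: 32.72
tool_pos: [0.4657, -0.2342, 0.2376]
ee_rot: [-3.141, 0.0, 3.026]
wrist_force: [-3.4, 2.0, 4.7]
width: 0.0562
finger_force: 29.7
```

Request:
apply_moves:
  moves:
    - [[0,0,0,0,0.5],[0,0,0,0,0],[0,0,0,0,0],[0,0,0,0,0],[0,0,-0.5,0,0],[0,0,-1.3,0,0],[0,0,-1.8,0,0],[0,0,-1.8,0,0],[0,0,-1.8,0,0]]

```text
time: 33.85
tool_pos: [0.4654, -0.2341, 0.3252]
ee_rot: [3.141, -0.002, 3.026]
wrist_force: [0.3, -0.4, -0.2]
width: 0.094
finger_force: 0.0
```

```bash
python3 -c "
from h import *
go('mat',.12)"
```

```text
mat 0.12 [-2.406  9.994 -0.057] turn -0.263 roll/pitch [ 3.141e+00 -2.000e-03]
```

Request:
apply_moves:
  moves:
    - [[-0.24,1,-0.06,-0.26,0],[-0.5,2.1,-0.06,-0.26,0],[-0.77,3.2,-0.06,-0.26,0],[-1.03,4.3,-0.06,-0.26,0],[-1.3,5.4,-0.06,-0.26,0],[-1.56,6.5,-0.06,-0.26,0],[-1.83,7.6,-0.06,-0.26,0],[-2.1,8.7,-0.06,-0.26,0],[-2.35,9.6,-0.06,-0.26,0],[-2.4,10,-0.06,-0.26,0]]

```text
time: 35.1
tool_pos: [0.6427, 0.2508, 0.3264]
ee_rot: [-3.14, -0.004, 3.074]
wrist_force: [0.1, -0.5, 0.4]
width: 0.0938
finger_force: 0.0
```

Request:
apply_moves:
  moves:
    - [[0,0,0,0,0],[0,0,0.7,0,0],[0,0,0.7,0,0],[0,0,0.7,0,0]]

```text
time: 35.6
tool_pos: [0.6427, 0.2472, 0.2955]
ee_rot: [-3.141, 0.0, 3.07]
wrist_force: [-0.2, 0.2, -0.5]
width: 0.0936
finger_force: 0.0
```

```bash
python3 -c "
from h import *
go('mat',0)"
```

```text
mat 0 [0.003 0.023 1.75 ] turn -0.012 roll/pitch [-3.141  0.   ]
```

Request:
apply_moves:
  moves:
    - [[0,0.03,0.8,0,0],[0,0.03,1.5,0,0],[0,0.03,1.75,0,0],[0,0.03,1.75,0,0],[0,0.03,1.75,0,1],[0,0.03,1.75,0,1],[0,0.03,1.75,0,1],[0,0.03,1.75,0,1],[0,0.03,1.75,0,1],[0,0.03,1.75,0,1]]

```text
time: 36.85
tool_pos: [0.6428, 0.25, 0.2076]
ee_rot: [-3.141, 0.0, 3.071]
wrist_force: [-1.2, -1.9, 2.8]
width: 0.0558
finger_force: 30.0
```

```bash
python3 -c "
from h import *
go('mat',0);go('otray',.12)"
```

```text
mat 0 [ 0.001 -0.032 -0.008] turn -0.003 roll/pitch [-3.141  0.   ]
otray 0.12 [ -0.587 -10.228  -2.448] turn 0.447 roll/pitch [-3.141  0.   ]
```

Request:
apply_moves:
  moves:
    - [[0,0,-0.6,0,1],[0,0,-1.5,0,1],[0,0,-2.3,0,1],[0,-0.6,-2.45,0,1],[-0.1,-1.5,-2.45,0.1,1],[-0.1,-2.5,-2.45,0.2,1],[-0.2,-3.5,-2.45,0.3,1],[-0.3,-4.5,-2.45,0.45,1],[-0.3,-5.5,-2.45,0.45,1],[-0.3,-6,-2.45,0.45,1]]

```text
time: 38.1
tool_pos: [0.6361, -0.0528, 0.3279]
ee_rot: [-3.142, -0.003, 2.99]
wrist_force: [-0.4, 0.5, -2.7]
width: 0.0559
finger_force: 29.9
```

```bash
python3 -c "
from h import *
go('otray',.12)"
```

```text
otray 0.12 [-0.632 -4.14  -0.042] turn -0.018 roll/pitch [-3.142e+00 -3.000e-03]
```

Request:
apply_moves:
  moves:
    - [[-0.1,-0.9,0,0,1],[-0.3,-1.9,0,0,1],[-0.45,-2.9,0,0,1],[-0.6,-3.7,0,0,1],[-0.63,-4.14,0,0,1],[-0.63,-4.14,0.2,0,1],[-0.63,-4.14,0.9,0,1],[-0.63,-4.14,1.6,0,1],[-0.63,-4.14,1.8,0,1],[-0.63,-4.14,1.8,0,1]]

```text
time: 39.35
tool_pos: [0.6371, -0.2582, 0.2387]
ee_rot: [3.14, -0.002, 2.994]
wrist_force: [-0.6, -0.2, -2.5]
width: 0.0558
finger_force: 29.9
```

```bash
python3 -c "
from h import *
go('otray',-.0004)"
```

```text
otray -0.0004 [ 0.008 -0.083  0.583] turn 0.006 roll/pitch [ 3.14e+00 -2.00e-03]
```

Request:
apply_moves:
  moves:
    - [[0,-0.07,0.25,0,1],[0,-0.07,0.4,0,1],[0,-0.07,0.48,0,1],[0,-0.07,0.52,0,1],[0,-0.07,0.56,0,1],[0,-0.07,0.58,0,1],[0,-0.07,0.6,0,1],[0,-0.07,0.6,0,1]]

```text
time: 40.35
tool_pos: [0.6366, -0.263, 0.2097]
ee_rot: [3.142, 0.0, 2.993]
wrist_force: [0.3, 0.3, -3.4]
width: 0.0557
finger_force: 29.9
```

Request:
apply_moves:
  moves:
    - [[0,0,0.01,0,1],[0,0,0.02,0,1],[0,0,0.02,0,1]]

```text
time: 40.72
tool_pos: [0.6365, -0.263, 0.2096]
ee_rot: [-3.141, 0.001, 2.993]
wrist_force: [-2.1, 1.3, 3.1]
width: 0.0557
finger_force: 29.9
```

Contact. Release, rise and draw back clear of the view.

Request:
apply_moves:
  moves:
    - [[0,0,0,0,0.5],[0,0,0,0,0],[0,0,0,0,0],[0,0,0,0,0],[0,0,-0.5,0,0],[0,0,-1.5,0,0],[0,0,-2.5,0,0],[0,0,-3.3,0,0],[0,0,-3.3,0,0]]

```text
time: 41.85
tool_pos: [0.6369, -0.2632, 0.3793]
ee_rot: [-3.138, 0.01, 2.993]
wrist_force: [-0.8, -0.3, -0.4]
width: 0.0938
finger_force: 0.0
```

Request:
apply_moves:
  moves:
    - [[0,1.2,0,0,0],[0,2.4,0,0,0],[0.2,3.6,0,0,0],[0.4,4.8,0,0,0],[0.6,6,0,0,0],[1,7.2,0,0,0],[1.5,8.4,0,0,0],[2.2,9.6,0,0,0],[3,10.8,0,0,0],[4,11.6,0,0,0]]

```text
time: 43.1
tool_pos: [0.5366, 0.326, 0.3707]
ee_rot: [-3.14, -0.003, 2.993]
wrist_force: [0.7, 0.1, 0.2]
width: 0.0936
finger_force: 0.0
```

```bash
python3 -c "
from h import *
s=snapshot('top');crop(s,250,130,260,190,3,'pics/t9.png')
s=snapshot('side');crop(s,180,120,330,240,2.4,'pics/s9.png')"
```

```text
(no output)
```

View pics/t9.png

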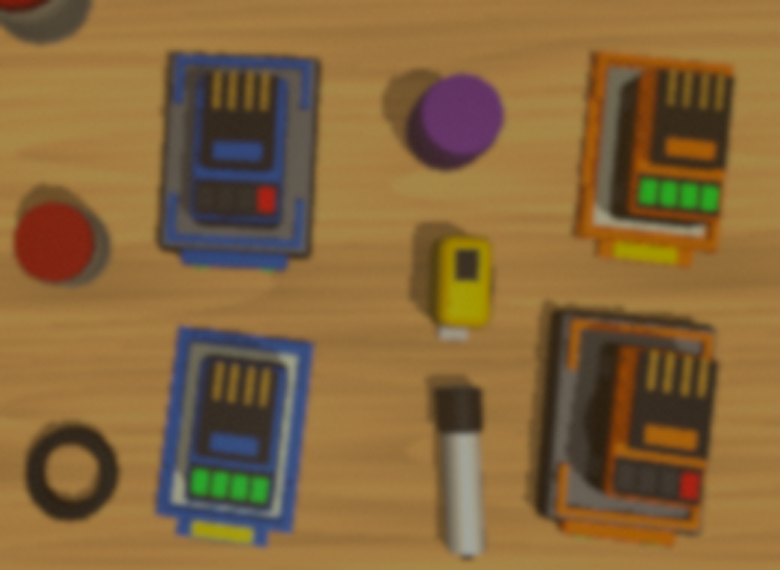

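View pics/s9.png

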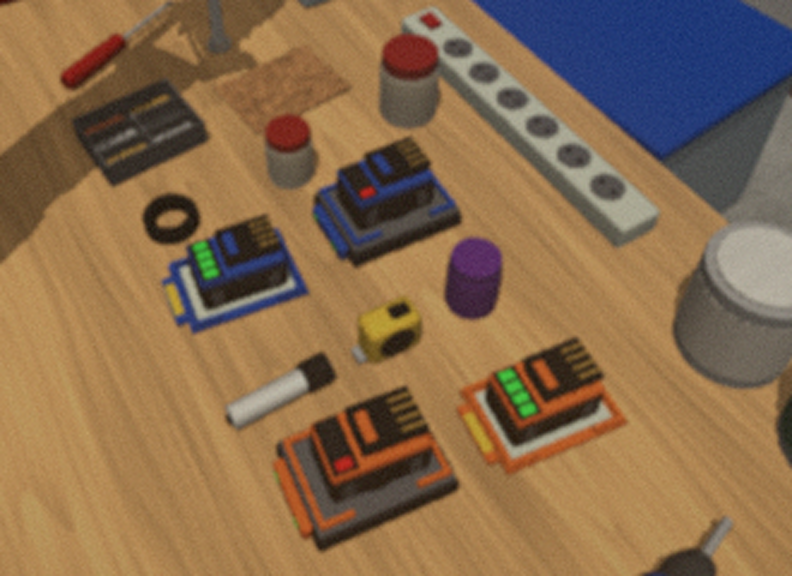

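All four packs lie flat inside their rims: the red-lit ones on the chargers (top crop (238,145), (655,425)) and the green-lit ones in the trays (232,430), (680,150). The jar is upright at (55,240).

Request:
apply_moves:
  moves:
    - [[0,0,0,0,0],[0,0,0,0,0],[0,0,0,0,0],[0,0,0,0,0]]

```text
time: 43.7
tool_pos: [0.5383, 0.3231, 0.3735]
ee_rot: [-3.142, -0.0, 2.991]
wrist_force: [-0.3, 0.4, -0.5]
width: 0.0939
finger_force: 0.0
```

```bash
python3 -c "
from bench import ticket
print(ticket.close_job())"
```

```text
the job is handed in; nothing more can be done
None
```

Both colours are swapped: the last pictures show the flat packs seated on their charging pads, the charged packs in their trays and the jar upright; the job was handed in at about 44 s with the gripper open and clear, and no verdict was returned.

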